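# Lock the vee block into its cam-lock holder

### The job

Mount the vee block on the cam-lock holder: set it on the holder's bed, slide its T-headed stud straight into the slot until the block rests against the two spring pins, and let go. Then turn the cam clockwise by its wing, about half a turn, until its hook has drawn the block flush against the holder and the lock is firmly tight, but do not ram the block or strain the lock. Leave the other things on the bench where they are.

Things in the scene. Friction and masses are not known exactly. Their poses are not given: they have to be found in the camera images.
- vee_block: Bright steel vee block, 50 (x) x 50 (y) x 46 mm high, 0.4 to 0.7 kg, upright on the bench; a 90 degree vee, 32 mm wide and 16 mm deep, runs along y across its top. Origin: centre of its underside, z up. The only block with a vee and a stud; the stud sticks out along +x. Take it by its two plain sides, the y faces, 50 mm apart.
- seat_face (a point): On the vee block's +x face (seat face), 22 mm above its underside, where the stud leaves it: 13 mm sleeve, 9 mm neck, upright round-ended T-head 12 mm thick, 26 mm tall, end 35 mm from the face. The sleeve is screwed in by hand, so this length varies by up to 2.5 mm and with it the cam angle at which the lock is tight. The stud is on disc springs: 45 N per mm pulled out.
- holder: Fixed cam-lock holder. Origin: on the bench under the cam's axis; x points from the bed to the housing, z up. Grey steel bed plate 6 mm thick, 100 mm wide, x = -145 to +51 mm, screw heads 1.5 mm proud at x = -135, y = +-42 mm; on it stands the housing.
- housing: Dark steel housing on the holder, with the same origin and axes: x = -44 (front face with slot and pins) to +46 mm, 92 mm wide, top 48 mm above the bench, the cam's bright disc lying in the round opening of its top. The front wall is 8 mm thick.
- slot_mouth (a point): Middle of the upright slot in the housing's front face, at x = -44 mm of the holder, 28 mm above the bench, axes as the holder's. Slot 14 mm wide, from 14 to 42 mm above the bench (1 mm clear all round the T-head when the block stands on the bed), wall 8 mm thick, empty space behind it. With the block home, seat_face lies on this point.
- pins (a point): Midway between the ends of two 8 mm spring pins that stand 3 mm out of the housing's front face at y = +-18 mm, 30 mm above the bench. Together they push back with 6 N at first touch, 15 N when flush with the face. With the block just touching them the T-head is far enough in for the hook, and the block, let go, stays there.
- cam_seat: Bearing that carries the cam; origin on the bench on the cam's axis, axes as the holder's. Properly tight, the hook pulls the stud with 20 to 60 N; turning the wing then takes about 0.35 to 0.55 N m (0.2 when idle, 0.2 to 0.3 while drawing; a clear rise marks flush). Past flush the pull grows by some 150 N per rad; more than 60 N strains the stud. The cam stays where it is left.
- wing (a point): On the cam's axis, 62 mm above the bench, in the middle of the wing: a dark upright bar 48 mm long, 12 mm thick, 27 mm tall (top 75 mm above the bench), rounded ends, on the bright disc (67 mm across, top 48 mm above the bench). The point's x runs along the wing, away from the black punch mark on the disc that shows where the drum is open.
- cam (a joint): Angle of the cam, rad, growing clockwise seen from above. 0: open stop, punch mark toward the slot, wing along the holder's x; 3.95: far stop. Starts at 0 to 0.4, where the T-head can enter. The hook passes behind the head after about 0.9 rad, takes hold at some 1 to 2.3 rad, then draws 4.4 mm per rad; tight somewhere between 2.1 and 3.6 rad.
- steel_block: Plain dark steel packing block, 50 x 50 x 38 mm; a bystander.
- file_flat: Flat file with wooden handle, 290 mm; a bystander.
- spanner_1: Bright open-ended spanner, 197 mm; a bystander.
- flange_bush: Dark flanged bush, 42 mm across, 30 mm high; a bystander.
- punch_2: Bright hand punch, 169 mm; a bystander.
- wedge: Dark steel wedge, 85 mm; a bystander.
Things that resemble listed ones, but are neither listed nor needed, are in the scene too. Leave any purple or yellow look-alike of the vee_block alone.

How it is judged:
By the outcome, as a careful person would: the job done as asked, in the order asked, and still so for the second after the job is handed in, with the robot touching nothing.
It also fails if it takes over 72 s, if anything falls off the work surface, if the arm or the gripper's body presses on something with over 40 N, if the wrist force passes 120 N, or if a joint passes its speed limit or range.

### The arm

A 7-joint arm with a two-finger parallel gripper is mounted at the origin on a cart in front of the work surface, level with it; the furniture and walls round the work are solid. World frame = base frame: x ahead of the robot, y to its left, z up, the work surface at z = 0. Lengths are in m, angles in rad, forces in N, time in s.
With the tool pointing down it reaches from about 0.425 to 0.925 m from the base axis. Payload 6.8 kg.
Tool frame: the origin (TCP) lies midway between the tips of the shut fingers; the grasp point (between the pads) lies 19 mm behind it; x points along the fingers, y is the direction in which the jaws open and shut, and the axes are right-handed (so a half turn about x gives the same grasp; the last joint's range is limited). The gripper opens to 85 mm and grips with 20 to 120 N. Pads are 22 mm wide; open, the fingers measure 114 mm over their backs; the gripper's body (76 mm by 85 mm) begins 54 mm behind the grasp point. The pads swing forward as they close: fully open they stand 13 mm farther back than shut.
Start: joints at [1.15, 0.477, 0.022, 1.555, -0.011, 1.109, -0.083], TCP at [0.208, -0.642, 0.231] pointing down, gripper open.
Joint ranges: [-2.96, 2.96], [-0.34, 2.1], [-1.41, 1.46], [0.24, 2.44], [-1.37, 4.51], [0.17, 1.92], [-2.96, 2.96]. Speed limits (rad/s): [2.39, 2.39, 3.14, 3.14, 3.14, 3.14, 3.14].

### API

Orientations are given as a rotation vector (axis times angle).
In Python, from bench import r, viewer, nets gives the robot as it stands.
- The arm moves only by the shell command python3 -m pendant 'ROWS' [FORCE]. ROWS is JSON, one flat list of numbers, 5 for each row, row after row: the finger opening in mm, from 0 to 85.4, then the shift along the tool's x, y, z in mm, then the turn about the tool's x in rad. A call has 1 to 20 rows; each row shifts and turns the commanded pose from where the row before left it, along the tool's axes as they then stand; what a row does not reach is not made up. A row lasts 1/8 s, in which the tool goes at most 62.5 mm and 10.7 degrees, less where a joint would pass 70% of its speed; a pose out of reach is approached as far as the arm can. A call with a gripper value outside its range is refused whole. The fingers move at their own pace and stop on an object; FORCE is the grip in N (left out, the last holds). Time passes only in rows, so rows that do not move let the fingers close. It gives the time, the measured TCP pose, the force and the opening at its end, in the units of the state.
- r.get_obs(): the state, without advancing time (a new reading comes with each control period).
- viewer.grab_frame(name): name is "scene" or "top" or "wrist"; returns (picture, depth): 400x640x3 uint8, red, green, blue; 400x640 float32, m along the optical axis (not along the pixel's ray), 0 where there is no reading.
- viewer.calibration(name): a dict with "mtx" (3x3 intrinsics, pixels), "world_to_cam" (4x4, takes a point from world to camera coordinates). Camera axes: x right, y up, looking along -z (the intrinsics and any distortion apply to the point x, -y, -z); pixel columns grow to the right and rows downward; lengths in m; the calibration is good to about 2 mm. A picture is of the moment at which its call begins: read the wrist's pose just before it. calibration takes no time and is no camera call; for the wrist camera it gives the pose at the moment of the call.
- r.hand_in(): hands the job in, once; it reports no verdict.
Trained networks look in the newest picture that a camera, given by its name, has taken for a name from the list of things; names that differ only in an ending like _2 or _b are one class to them, and where a whole thing is asked for, a point or a joint stands for the part that bears it (a point fixed in the world has none). Each returns a list of dicts, best first, with "score" (0 to 1); they miss things now and then, are a little off and sometimes report something else, mostly with a low value. They report only what shows in the picture. A call takes as long as a camera call. They do not tell look-alikes from the thing itself.
- nets.look_for(name, camera): "location" ([x, y, z] in m, in world coordinates, good to about 4 mm: the middle of the surface that is visible of it).
- nets.silhouettes(name, camera): "mask" (400x640 bool, what is visible of it).
The state is a dict: "clock": time; "joints": joint angles; "qvel": joint speeds; "tau": joint torques, N m; "tcp_pos": TCP position; "orientation": TCP orientation; "contact_force": force on the tool from outside, world axes, zero at the start; "moment": the same for the moment, N m; "grip_width": finger opening in m.
Only numpy, scipy, OpenCV 4.12 (cv2) and the standard library are available. Lean on these libraries where they do the work, as an engineer would, in place of code of your own. Each camera call takes 0.05 s, during which the arm holds its last target. There are 200 camera calls.

## Working session

There is one attempt and no reset: what is moved stays moved. The work goes in short steps, Python scripts to look and compute and a shell command to move; the robot and the scene stay as the last step left them, time stands still between calls to the robot, and variables do not carry over. Pictures are saved under pics/ and viewed, about 8 in all and at most 12, crops included, and the job is handed in when it is done.

```bash
ls; mkdir -p pics; cat > h.py <<'E'
import numpy as np, cv2
from scipy.spatial.transform import Rotation as R
from bench import r, viewer, nets
def cal(n):
    c=viewer.calibration(n); return np.array(c["mtx"]),np.array(c["world_to_cam"]),c
def save(im,name,crop=None,scale=1):
    if crop: im=im[crop[1]:crop[3],crop[0]:crop[2]]
    im=cv2.resize(im,None,fx=scale,fy=scale,interpolation=cv2.INTER_CUBIC)
    cv2.imwrite("pics/"+name,im[:,:,::-1])
def cloud(d,K,W):
    v,u=np.indices(d.shape); z=d
    p=np.stack([(u-K[0,2])/K[0,0]*z,-(v-K[1,2])/K[1,1]*z,-z],-1)
    Wi=np.linalg.inv(W); return p@Wi[:3,:3].T+Wi[:3,3]
def proj(p,K,W):
    q=W[:3,:3]@np.asarray(p)+W[:3,3]; return K[0,0]*q[0]/-q[2]+K[0,2],K[1,1]*q[1]/q[2]+K[1,2]
def st():
    o=r.get_obs(); print("t",round(o["clock"],2),"tcp",np.round(o["tcp_pos"],4),"R",np.round(R.from_rotvec(o["orientation"]).as_matrix().T.tolist(),3).tolist(),"F",np.round(o["contact_force"],1),"M",np.round(o["moment"],2),"w",o["grip_width"]); return o
E
python3 - <<'E'
from h import *
st()
for n in ("top","scene"):
    im,d=viewer.grab_frame(n); save(im,n+"0.png")
    K,W,c=cal(n); print(n,c.keys(),np.linalg.inv(W)[:3,3].round(3))
    for t in ("vee_block","holder","wing","cam_seat"):
        print(t,[(round(x["score"],2),np.round(x["location"],3).tolist(),np.round(proj(x["location"],K,W)).tolist()) for x in nets.look_for(t,n)])
E
```

```text
pics
t 0.0 tcp [ 0.2075 -0.6417  0.2303] R [[-0.001, 0.002, -1.0], [0.308, -0.951, -0.002], [-0.951, -0.308, 0.0]] F [ 0.8  0.7 -0. ] M [-0.02  0.05  0.  ] w 0.08569358306061585
top dict_keys(['mtx', 'world_to_cam']) [ 0.281 -0.128  1.408]
vee_block [(0.9, [0.338, -0.332, 0.038], [387.0, 264.0]), (0.82, [0.467, -0.288, 0.038], [369.0, 219.0]), (0.64, [0.353, -0.212, 0.04], [344.0, 259.0]), (0.62, [0.573, -0.567, 0.034], [463.0, 182.0])]
holder [(0.88, [0.544, -0.0, 0.008], [271.0, 196.0])]
wing [(0.85, [0.601, -0.024, 0.048], [277.0, 175.0]), (0.29, [0.464, -0.286, 0.039], [369.0, 220.0])]
cam_seat [(0.94, [0.601, -0.019, 0.046], [276.0, 175.0])]
scene dict_keys(['mtx', 'world_to_cam']) [-0.337  0.54   0.914]
vee_block [(0.79, [0.45, -0.281, 0.031], [367.0, 207.0]), (0.75, [0.344, -0.201, 0.028], [371.0, 234.0]), (0.64, [0.564, -0.55, 0.032], [398.0, 168.0]), (0.59, [0.334, -0.322, 0.033], [400.0, 220.0]), (0.28, [0.592, -0.017, 0.053], [280.0, 210.0]), (0.23, [0.702, 0.154, 0.014], [220.0, 222.0])]
holder [(0.67, [0.549, 0.002, 0.006], [283.0, 230.0])]
wing [(0.61, [0.592, -0.014, 0.043], [280.0, 213.0]), (0.3, [0.558, 0.301, 0.01], [198.0, 266.0])]
cam_seat [(0.52, [0.593, -0.016, 0.051], [280.0, 210.0]), (0.37, [0.548, 0.006, 0.008], [282.0, 230.0])]
```

```bash
python3 - <<'E'
from h import *
a=cv2.imread("pics/top0.png")
cv2.imwrite("pics/top1.png",cv2.resize(a[120:320,200:500],None,fx=2.6,fy=2.6,interpolation=cv2.INTER_CUBIC))
E
```

```text
(no output)
```

View pics/top1.png

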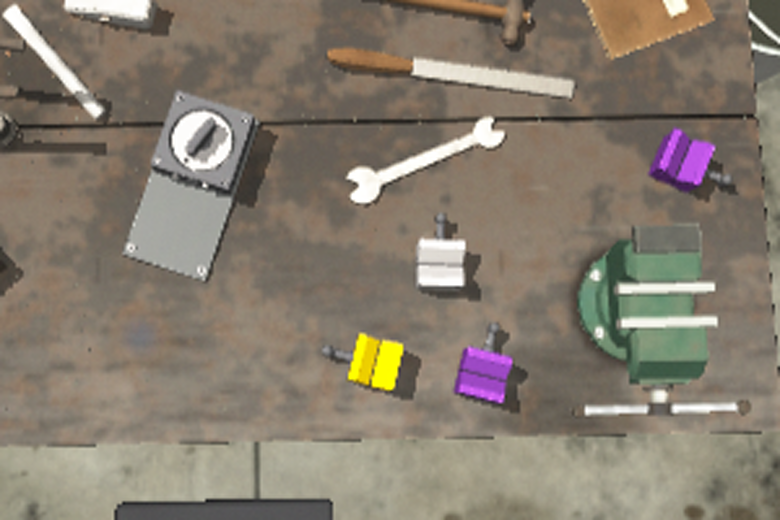

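Candidates, in full-frame top pixels: bright steel vee block (370,221), purple (386,264), purple (463,182) and yellow (345,259). I choose the bright steel one. Its stud points up in the image, which is world +x.

```bash
cat >> h.py <<'E'
def rect(pts):
    c,s,a=cv2.minAreaRect((pts[:,:2]*1000).astype(np.float32)); return np.round(c,1),np.round(s,1),round(a,2)
E
python3 - <<'E'
from h import *
im,d=viewer.grab_frame("top"); K,W,c=cal("top"); P=cloud(d,K,W)
m=(np.hypot(P[...,0]-.467,P[...,1]+.288)<.045)&(P[...,2]>.034)&(P[...,2]<.06)
print(m.sum(),rect(P[m]))
m=(np.hypot(P[...,0]-.601,P[...,1]+.02)<.08)&(P[...,2]>.04)&(P[...,2]<.055); print(m.sum(),rect(P[m]))
m=(np.hypot(P[...,0]-.601,P[...,1]+.02)<.08)&(P[...,2]>.065)&(P[...,2]<.09); print(m.sum(),rect(P[m]))
m=(np.hypot(P[...,0]-.55,P[...,1])<.13)&(P[...,2]>.003)&(P[...,2]<.055); print(m.sum(),rect(P[m]))
Kw,Ww,_=cal("wrist"); o=st(); T=np.linalg.inv(Ww); Rt=R.from_rotvec(o["orientation"]).as_matrix()
print("cam in tool",Rt.T@(T[:3,3]-o["tcp_pos"]),"look",Rt.T@(-T[:3,2]),Kw)
t=np.array(o["tcp_pos"]);g=np.array([.467,-.288,.2]); print((Rt.T@(g-t)*1000).round())
E
```

```text
260 (array([ 473.8, -288.1]), array([50.1, 75.9]), 86.9)
821 (array([604.5, -23.9]), array([92.8, 92.5]), 70.87)
78 (array([602.6, -23.2]), array([13.8, 46.3]), 53.31)
2639 (array([550.,   0.]), array([256.5, 255.3]), 54.48)
t 0.55 tcp [ 0.2077 -0.6423  0.2313] R [[0.0, 0.0, -1.0], [0.308, -0.951, 0.0], [-0.951, -0.308, -0.0]] F [-0.2 -0.2  0.4] M [-0.   -0.01 -0.01] w 0.0855373211433943
cam in tool [-0.14207353  0.00022564 -0.08124765] look [ 9.49613769e-01 -2.69794221e-05  3.13422539e-01] [[284.70633037   0.         323.50662346]
 [  0.         284.70633037 198.25582813]
 [  0.           0.           1.        ]]
[  31. -257. -356.]
```

View pics/scene0.png

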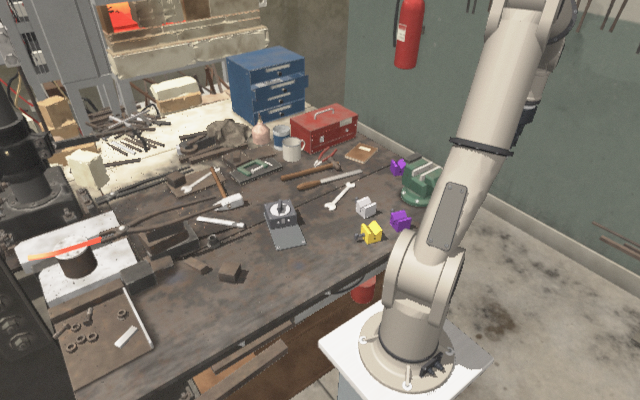

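Scene view confirms the layout: holder at (283,225), steel vee at (366,207), and the vise at (420,185) to be cleared.

```bash
python3 -m pendant '[85,0,-29,-40,0, 85,0,-29,-40,0, 85,0,-29,-40,0, 85,0,-29,-40,0, 85,0,-29,-40,0, 85,0,-29,-40,0, 85,0,-29,-40,0, 85,0,-29,-40,0, 85,0,-25,-36,0, 85,0,0,0,0.123, 85,0,0,0,0.123, 85,0,0,0,0.122, 85,0,0,0,0]' 40
python3 - <<'E'
from h import *
o=st(); print(np.round(o["joints"],2))
K,W,c=cal("wrist"); im,d=viewer.grab_frame("wrist"); save(im,"w1.png"); P=cloud(d,K,W)
np.save("P1.npy",P)
m=(np.hypot(P[...,0]-.467,P[...,1]+.288)<.05)&(P[...,2]>.040)&(P[...,2]<.06)
print(m.sum(),rect(P[m]),np.median(P[m][:,2]))
print([(round(x["score"],2),np.round(x["location"],3).tolist(),np.round(proj(x["location"],K,W)).tolist()) for x in nets.look_for("vee_block","wrist")])
E
```

```text
clock: 2.17
tcp_pos: [0.4674, -0.2882, 0.2314]
orientation: [-2.194, 0.06, 2.194]
contact_force: [0.4, 0.4, -0.2]
grip_width: 0.0853
t 2.17 tcp [ 0.4674 -0.2882  0.2314] R [[0.0, -0.0, -1.0], [-0.054, -0.999, 0.0], [-0.999, 0.054, -0.0]] F [ 0.4  0.4 -0.2] M [ 0.04 -0.07  0.03] w 0.08531046791647715
[ 0.52  0.27 -0.1   1.85  0.03  1.01 -1.22]
1056 (array([ 461.9, -287.6]), array([49.7, 50.5]), 87.13) 0.045111284325796114
[(0.95, [0.365, -0.209, 0.032], [269.0, 252.0]), (0.91, [0.463, -0.29, 0.038], [325.0, 179.0]), (0.89, [0.576, -0.564, 0.032], [570.0, 64.0]), (0.65, [0.352, -0.334, 0.033], [362.0, 256.0])]
```

View pics/w1.png

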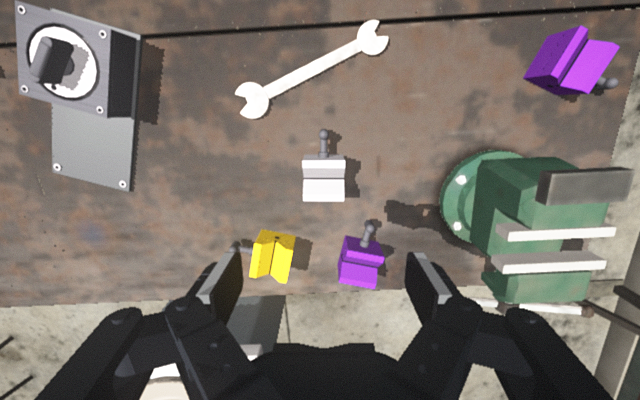

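Steel block confirmed by close view: vee at (323,178), stud at (324,140). The purple and yellow blocks are to be left alone. Going down to grasp it.

```bash
python3 -m pendant '[85,45,-0.6,5.5,-0.004, 85,55,0,0,0, 85,55,0,0,0, 85,40,0,0,0, 85,24,0,0,0, 85,10,0,0,0, 60,0,0,0,0, 48,0,0,0,0, 40,0,0,0,0, 40,0,0,0,0, 40,0,0,0,0, 40,0,0,0,0]' 60
python3 - <<'E'
from h import *
o=st(); print(np.round(o["joints"],2))
E
```

```text
clock: 3.78
tcp_pos: [0.4629, -0.2878, 0.0037]
orientation: [-2.198, 0.057, 2.194]
contact_force: [-1.0, 0.0, 7.1]
grip_width: 0.0489
t 3.77 tcp [ 0.4629 -0.2878  0.0037] R [[0.002, -0.001, -1.0], [-0.051, -0.999, 0.001], [-0.999, 0.051, -0.002]] F [-1.   0.   7.1] M [ 0.16  0.18 -0.06] w 0.04887103368753715
[ 0.51  0.59 -0.08  2.02  0.09  0.54 -1.26]
```

```bash
python3 -m pendant '[40,-10,0,0,0, 40,-40,0,0,0, 40,-50,0,0,0, 40,0,-40,-2,0, 40,0,-50,-2,0, 40,0,-50,-2,0, 40,0,-50,-2,0, 40,0,-50,-2,0, 40,0,-40,-2,0, 40,0,-24,0,0, 40,0,0,0,0.1, 40,0,0,0,0.1, 40,0,0,0,0.084, 40,0,0,0,0, 40,0,0,0,0]' 60
python3 - <<'E'
from h import *
o=st(); print(np.round(o["joints"],2))
K,W,c=cal("wrist"); im,d=viewer.grab_frame("wrist"); save(im,"w2.png"); P=cloud(d,K,W)
np.save("P2.npy",P)
D=np.hypot(P[...,0]-.602,P[...,1]+.0236)
for lo,hi,rr in((.042,.053,.08),(.066,.085,.05)):
    m=(D<rr)&(P[...,2]>lo)&(P[...,2]<hi); print(m.sum(),rect(P[m]),np.median(P[m][:,2]))
m=(D<.22)&(P[...,2]>.0035)&(P[...,2]<.0085); m=cv2.erode(m.astype(np.uint8),np.ones((3,3)))>0;print(m.sum(),rect(P[m]),np.median(P[m][:,2]))
E
```

```text
clock: 5.65
tcp_pos: [0.489, 0.0156, 0.1023]
orientation: [-2.04, 0.344, 2.041]
contact_force: [0.0, -0.8, -5.8]
grip_width: 0.0489
t 5.65 tcp [0.489  0.0156 0.1023] R [[-0.0, -0.0, -1.0], [-0.327, -0.945, 0.0], [-0.945, 0.327, 0.0]] F [ 0.  -0.8 -5.8] M [0.06 0.02 0.06] w 0.04885189065822916
[-0.06  0.36 -0.12  2.1   0.07  0.69 -2.13]
13191 (array([593. , -19.7]), array([92.5, 63.2]), 70.81) 0.047748100881379124
1649 (array([600.5, -20.5]), array([12.2, 38. ]), 51.82) 0.07445046241063161
11763 (array([537.6, -44.2]), array([339.6, 174.1]), 70.87) 0.005683203306692891
```

View pics/w2.png

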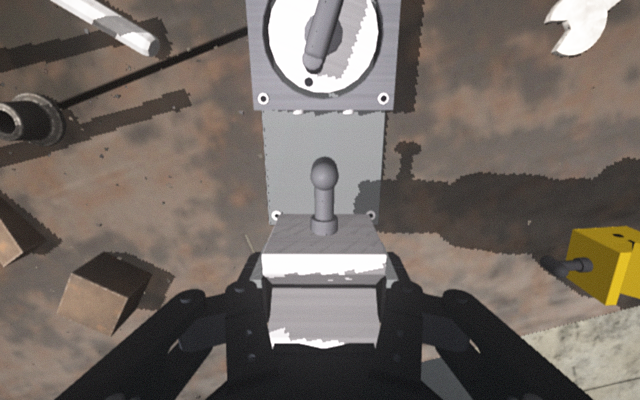

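Close view: T-head at (324,172) is clear and aligned with the housing. Slot face at row ~110, pins at (296,111) and (348,111), punch mark at (309,82). Measuring the relative lateral offset and yaw.

```bash
python3 - <<'E'
from h import *
P=np.load("P2.npy"); a=np.radians(-19.19); ex=np.array([np.cos(a),np.sin(a)]); ey=np.array([-ex[1],ex[0]])
X=P[...,:2]@ex*1000; Y=P[...,:2]@ey*1000; Z=P[...,2]*1000
t=np.array([.489,.0156]); print("tcp",t@ex*1000,t@ey*1000)
v,u=np.indices(Z.shape)
m=(Z>139)&(Z<150)&(u>255)&(u<392)&(v>205)&(v<350); print("blocktop",m.sum(),rect(P[m]),np.percentile(Z[m],[5,50,95]),"X",np.percentile(X[m],[1,99]),"Y",np.percentile(Y[m],[1,99]))
for lo,hi in((155,190),(195,212)):
    m=(Z>105)&(Z<145)&(v>lo)&(v<hi)&(u>295)&(u<355); print("stud",m.sum(),"Y",np.percentile(Y[m],[1,50,99]),"X",X[m].max(),"Zmax",np.percentile(Z[m],99))
m=(Z>44)&(Z<51)&(u>240)&(u<405)&(v<115)
print("housing X",np.percentile(X[m],[.5]),"Y",np.percentile(Y[m],[.5,99.5]))
for s in(0,1): # lateral edge by X bin
    pass
m2=(Z>3.5)&(Z<9)&(u>255)&(u<392)&(v>112)&(v<215); print("bed Y",[np.percentile(Y[m2&(abs(v-k)<4)],[1,99]).round(1).tolist() for k in (125,150,180,205)])
# slot from front edge: pins
m3=(Z>24)&(Z<40)&(u>270)&(u<380)&(v>100)&(v<125); print("pins",m3.sum(), [ (np.median(Y[m3&(u<322)]),X[m3&(u<322)].min()),(np.median(Y[m3&(u>322)]),X[m3&(u>322)].min())])
# front edge points per column band
for k in range(250,400,25):
    mm=m&(abs(u-k)<5); print(k,X[mm].min().round(1),end=" ")
# disc circle fit
m4=(Z>46)&(Z<50); 
E
```

```text
tcp 456.7003573180827 175.46835505451014
blocktop 7031 (array([490.7,  15.6]), array([57.2, 47.9]), 69.86) [139.52089837 143.36366881 144.84072746] X [436.26430409 481.70449274] Y [149.43758484 202.56786381]
stud 765 Y [170.32637065 175.82625012 181.24149922] X 515.2012429650081 Zmax 133.7806832755814
stud 304 Y [171.65629631 175.79604374 179.9001919 ] X 499.70091416930586 Zmax 125.56855481380973
housing X [535.01316799] Y [130.62948157 221.92679616]
bed Y [[127.3, 224.6], [127.6, 224.9], [127.1, 225.1], [127.1, 224.6]]
pins 87 [(np.float64(194.00609414742067), np.float64(532.0192226341937)), (np.float64(158.46780953580435), np.float64(532.015708137661))]
250 535.0 275 535.0 300 535.0 325 535.0 350 535.0 375 535.0
```

Lateral error is ~0.4 mm and the yaw agrees. Lowering onto the bed.

```bash
python3 -m pendant '[40,20,-0.4,-6,0, 40,35,0,0,0, 40,25,0,0,0, 40,9,0,0,0, 40,2,0,0,0, 40,0,0,0,0, 40,0,0,0,0]' 60; python3 -m pendant '[40,0.5,0,0,0, 40,0.5,0,0,0, 40,0,0,0,0]'; python3 -m pendant '[40,0.5,0,0,0, 40,0,0,0,0]'
```

```text
clock: 6.58
tcp_pos: [0.496, 0.0142, 0.0122]
orientation: [-2.041, 0.345, 2.038]
contact_force: [-0.2, 0.5, -5.2]
grip_width: 0.0493
clock: 6.95
tcp_pos: [0.4953, 0.0141, 0.0103]
orientation: [-2.04, 0.345, 2.04]
contact_force: [0.1, 0.3, -6.8]
grip_width: 0.0489
clock: 7.2
tcp_pos: [0.4953, 0.0141, 0.0098]
orientation: [-2.04, 0.345, 2.04]
contact_force: [-0.6, 0.0, -6.3]
grip_width: 0.0494
```

```bash
python3 -m pendant '[40,0.5,0,0,0, 40,0,0,0,0]';python3 -m pendant '[40,0.5,0,0,0, 40,0,0,0,0]'; python3 - <<'E'
from h import *
o=st()
K,W,c=cal("wrist"); im,d=viewer.grab_frame("wrist"); save(im,"w3.png",(200,0,440,300),2.4); P=cloud(d,K,W)
a=np.radians(-19.19); ex=np.array([np.cos(a),np.sin(a)]); ey=np.array([-ex[1],ex[0]])
X=P[...,:2]@ex*1000; Y=P[...,:2]@ey*1000; Z=P[...,2]*1000
t=o["tcp_pos"][:2]; print("tcp",t@ex*1000,t@ey*1000)
v,u=np.indices(Z.shape)
m=(Z>49)&(Z<56)&(X<500)&(X>430)&(abs(Y-176)<30); print("blocktop",m.sum(),rect(P[m]),np.percentile(Z[m],[5,50,95]),"X",np.percentile(X[m],[1,99]),"Y",np.percentile(Y[m],[1,99]))
for lo,hi in((492,502),(502,512),(512,524)):
    m=(Z>15)&(X>lo)&(X<hi)&(abs(Y-176)<15); print("stud",m.sum(),"Y",np.percentile(Y[m],[1,50,99]),"X",X[m].max(),"Zmax",np.percentile(Z[m],99))
m=(Z>44)&(Z<51)&(X>530)&(X<555); print("housing X",np.percentile(X[m],[.5]),"Y",np.percentile(Y[m],[.5,99.5]))
m=(Z>3)&(Z<9)&(X>495)&(X<530); print("bed Y",np.percentile(Y[m],[1,99]))
E
```

```text
clock: 7.45
tcp_pos: [0.4952, 0.0141, 0.0097]
orientation: [-2.04, 0.345, 2.04]
contact_force: [-3.8, 0.7, 3.2]
grip_width: 0.0492
clock: 7.7
tcp_pos: [0.4952, 0.0141, 0.0097]
orientation: [-2.04, 0.345, 2.04]
contact_force: [-5.9, -0.1, 11.6]
grip_width: 0.0491
t 7.7 tcp [0.4952 0.0141 0.0097] R [[0.0, -0.0, -1.0], [-0.329, -0.944, 0.0], [-0.944, 0.329, -0.0]] F [-5.9 -0.1 11.6] M [-0.12  1.   -0.02] w 0.04907884720332046
tcp 463.08084847775916 176.11159738287984
blocktop 5334 (array([496.5,  13.7]), array([59.9, 48. ]), 69.97) [49.30036787 51.24107242 52.43317271] X [442.50168721 487.94840493] Y [148.36717602 204.03257173]
stud 489 Y [170.58687623 176.33785394 182.3347337 ] X 501.9620259643548 Zmax 34.47407211608446
stud 315 Y [172.24943548 176.32815436 180.39411186] X 511.947625786782 Zmax 38.9967999095293
stud 717 Y [170.84388025 176.33498801 181.77261188] X 521.5880014779406 Zmax 41.13149493533238
housing X [534.83114589] Y [130.8444619  221.94410471]
bed Y [127.57959924 224.96276523]
```

View pics/w3.png

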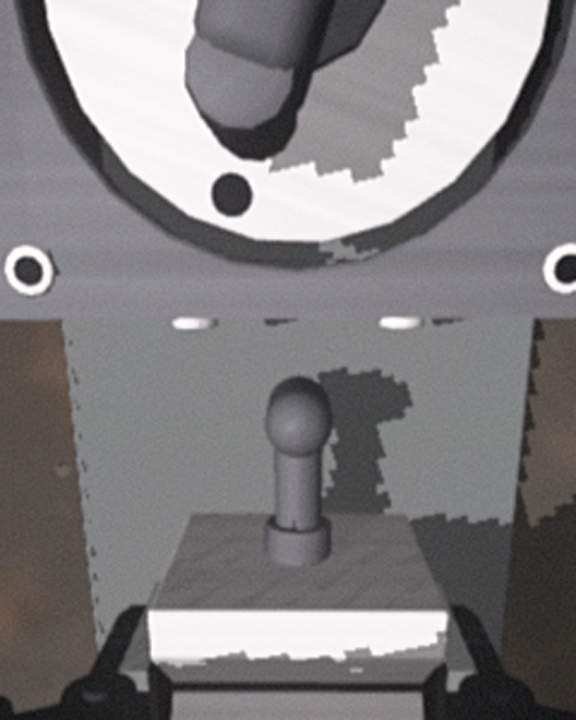

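Block on the bed; head at (299,415) sits midway between the pins at (193,322) and (401,322). Sliding in with reduced down-press.

```bash
python3 -m pendant '[40,-0.7,0,0,0, 40,0,0,-6,0, 40,0,0,-8,0, 40,0,0,-6,0, 40,0,0,0,0]'; python3 -m pendant '[40,0,0,-6,0, 40,0,0,-6,0, 40,0,0,-5,0, 40,0,0,-3,0, 40,0,0,0,0]'
```

```text
clock: 8.38
tcp_pos: [0.5122, 0.0085, 0.0097]
orientation: [-2.036, 0.344, 2.044]
contact_force: [-9.6, 2.9, 12.0]
grip_width: 0.0492
clock: 9.0
tcp_pos: [0.5294, 0.0026, 0.0098]
orientation: [-2.034, 0.344, 2.048]
contact_force: [-14.9, 4.4, 17.5]
grip_width: 0.0492
```

```bash
python3 -m pendant '[40,-0.8,0,0,0, 40,0,0,0,0]'; python3 -m pendant '[40,0,0,-2,0, 40,0,0,-2,0, 40,0,0,0,0]'
```

```text
clock: 9.25
tcp_pos: [0.5333, 0.0008, 0.01]
orientation: [-2.04, 0.345, 2.039]
contact_force: [-0.9, -0.4, -5.5]
grip_width: 0.0493
clock: 9.62
tcp_pos: [0.5367, -0.0005, 0.0101]
orientation: [-2.039, 0.345, 2.04]
contact_force: [-1.4, -0.5, -6.7]
grip_width: 0.0491
```

```bash
python3 -m pendant '[40,0.4,0,-0.6,0, 40,0,0,0,0]'; python3 -m pendant '[40,0,0,-0.6,0, 40,0,0,0,0]'
```

```text
clock: 9.88
tcp_pos: [0.5368, -0.0005, 0.0098]
orientation: [-2.039, 0.345, 2.041]
contact_force: [-3.0, 0.2, -4.7]
grip_width: 0.0492
clock: 10.12
tcp_pos: [0.537, -0.0005, 0.0098]
orientation: [-2.038, 0.345, 2.042]
contact_force: [-5.0, 1.0, -1.6]
grip_width: 0.0495
```

```bash
python3 -m pendant '[40,0,0,-0.6,0, 40,0,0,0,0]'; python3 -m pendant '[40,0,0,-0.6,0, 40,0,0,0,0]'; python3 - <<'E'
from h import *
o=st()
K,W,c=cal("wrist"); im,d=viewer.grab_frame("wrist"); save(im,"w4.png",(200,0,440,250),2.4); P=cloud(d,K,W)
a=np.radians(-19.19); ex=np.array([np.cos(a),np.sin(a)]); ey=np.array([-ex[1],ex[0]])
X=P[...,:2]@ex*1000; Y=P[...,:2]@ey*1000; Z=P[...,2]*1000
m=(Z>49)&(Z<56)&(X<537)&(X>475)&(abs(Y-176)<30); print("blocktop X",np.percentile(X[m],[1,99,99.8]))
m=(Z>44)&(Z<49)&(X>530)&(X<555); print("housing X",np.percentile(X[m],[.2,.5]))
E
```

```text
clock: 10.38
tcp_pos: [0.537, -0.0006, 0.0098]
orientation: [-2.037, 0.345, 2.043]
contact_force: [-7.5, 3.0, -0.4]
grip_width: 0.0489
clock: 10.62
tcp_pos: [0.537, -0.0006, 0.0098]
orientation: [-2.036, 0.345, 2.044]
contact_force: [-8.9, 2.3, 2.7]
grip_width: 0.0491
t 10.62 tcp [ 0.537  -0.0006  0.0098] R [[-0.004, 0.0, -1.0], [-0.329, -0.944, 0.001], [-0.944, 0.329, 0.004]] F [-8.9  2.3  2.7] M [0.54 1.59 0.02] w 0.04905566431654562
blocktop X [486.79175433 532.32861833 532.60103789]
housing X [531.30081358 531.43191374]
```

View pics/w4.png

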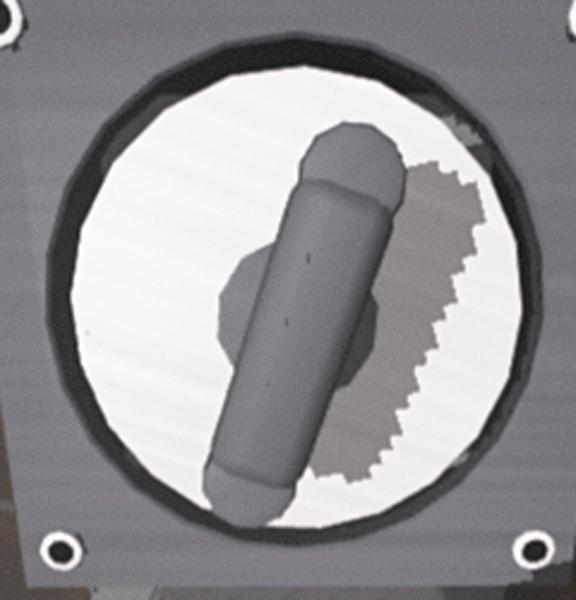

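Block rests at the pins (gap ~2.6 mm, 9 N push-back) and the cam is fully visible. Letting go and rising.

```bash
python3 -m pendant '[40,0,0,0.8,0, 60,0,0,0.5,0, 85,0,0,0,0, 85,0,0,0,0, 85,0,0,0,0, 85,-10,0,0,0, 85,-40,0,0,0, 85,-60,0,0,0, 85,0,0,0,0, 85,0,0,0,0]'; python3 - <<'E'
from h import *
o=st(); print(np.round(o["joints"],2))
K,W,c=cal("wrist"); im,d=viewer.grab_frame("wrist"); save(im,"w5.png"); P=cloud(d,K,W)
a=np.radians(-19.19); ex=np.array([np.cos(a),np.sin(a)]); ey=np.array([-ex[1],ex[0]])
X=P[...,:2]@ex*1000; Y=P[...,:2]@ey*1000; Z=P[...,2]*1000
m=(Z>49)&(Z<56)&(X<537)&(X>475)&(abs(Y-176)<30); print("blocktop",rect(P[m]),"X",np.percentile(X[m],[.2,1,99,99.8]),"Y",np.percentile(Y[m],[1,99]))
m=(Z>44)&(Z<49)&(X>533)&(X<635)&(abs(Y-176)<60); print("housing X",np.percentile(X[m],[.2,.5,99.8]),np.percentile(Y[m],[.5,99.5]),rect(P[m]))
m=(Z>71)&(Z<80)&(X>545)&(X<620)&(abs(Y-176)<40); print("wing",m.sum(),rect(P[m]),np.median(Z[m]),X[m].mean(),Y[m].mean())
E
```

```text
clock: 11.92
tcp_pos: [0.5378, -0.0008, 0.1205]
orientation: [-2.041, 0.345, 2.039]
contact_force: [-0.6, -0.7, 0.7]
grip_width: 0.0851
t 11.93 tcp [ 0.5378 -0.0008  0.1205] R [[0.001, -0.0, -1.0], [-0.329, -0.944, -0.0], [-0.944, 0.329, -0.001]] F [-0.6 -0.7  0.7] M [ 0.01  0.03 -0.01] w 0.08505393680504236
[-0.02  0.39 -0.12  1.98  0.07  0.77 -2.08]
blocktop (array([538.3,  -1.9]), array([51.9, 54.9]), 70.51) X [481.70187855 481.98960847 531.30481373 531.53342044] Y [151.72334354 200.57598963]
housing X [534.94364182 535.09818441 624.4880002 ] [130.73209738 222.04243215] (array([605.3, -24. ]), array([92.9, 90.2]), 71.2)
wing 1319 (array([604.3, -23.5]), array([12. , 47.5]), 51.96) 74.4974351255282 579.3366683469329 176.16514892220485
```

View pics/w5.png

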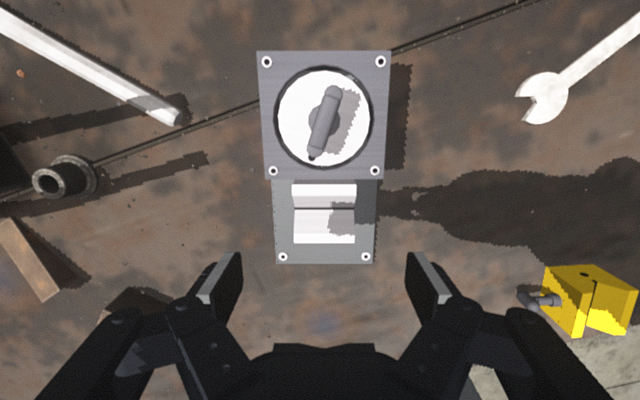

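View: block at (324,212) against the pins, wing at (323,122), nothing disturbed. Cam is at ≈0.33 rad. The wing has to be taken with the tool turned back half a turn, so joint 7 has room to go clockwise.

```bash
python3 -m pendant '[60,0,0,-35,0, 40,0,-0.4,-35.3,0, 40,0,0,0,-0.176, 40,0,0,0,-0.176, 40,0,0,0,-0.176, 40,0,0,0,-0.176, 40,0,0,0,-0.176, 40,0,0,0,-0.176, 40,0,0,0,-0.176, 40,0,0,0,-0.176, 40,0,0,0,-0.176, 40,0,0,0,-0.176, 40,0,0,0,-0.176, 40,0,0,0,-0.176, 40,0,0,0,-0.176, 40,0,0,0,-0.176, 40,0,0,0,-0.176, 40,0,0,0,-0.173, 40,0,0,0,0, 40,0,0,0,0]'; python3 - <<'E'
from h import *
o=st(); print(np.round(o["joints"],2))
K,W,c=cal("wrist"); im,d=viewer.grab_frame("wrist"); P=cloud(d,K,W)
D=np.hypot(P[...,0]-.6043,P[...,1]+.0235)
m=(P[...,2]>.071)&(P[...,2]<.08)&(D<.028); print("wing",m.sum(),rect(P[m]),np.median(P[m][:,2]))
Rt=R.from_rotvec(o["orientation"]).as_matrix(); print("ang y",np.degrees(np.arctan2(Rt[1,1],Rt[0,1])),"to wing in tool mm",Rt.T@(np.array([.6043,-.0235,.0515])-o["tcp_pos"])*1000)
E
```

```text
clock: 14.48
tcp_pos: [0.6038, -0.0235, 0.1191]
orientation: [0.522, 1.509, -0.522]
contact_force: [0.1, 0.3, -0.3]
grip_width: 0.0398
t 14.47 tcp [ 0.6038 -0.0235  0.1191] R [[-0.002, 0.0, -1.0], [0.619, 0.786, -0.001], [0.786, -0.619, -0.001]] F [ 0.1  0.3 -0.3] M [-0.02 -0.03 -0.07] w 0.03980865831219746
[ 0.49  0.61 -0.76  1.79  0.5   0.95  0.42]
wing 979 (array([604.3, -23.9]), array([11.7, 47.6]), 52.2) 0.07437076667710912
ang y 51.780667834782825 to wing in tool mm [67.55530992  0.30305543  0.48798996]
```

```bash
python3 -m pendant '[35,30,0.1,0.6,0, 35,30,0,0,0, 35,7,0,0,0, 20,0,0,0,0, 8,0,0,0,0, 8,0,0,0,0, 8,0,0,0,0, 8,0,0,0,0]' 80; python3 -c "
from h import *; st()"
```

```text
clock: 15.52
tcp_pos: [0.6048, -0.0244, 0.054]
orientation: [0.519, 1.507, -0.521]
contact_force: [-5.6, -2.3, 6.2]
grip_width: 0.01
t 15.53 tcp [ 0.6048 -0.0244  0.054 ] R [[-0.0, -0.001, -1.0], [0.617, 0.787, -0.001], [0.787, -0.617, 0.001]] F [-5.6 -2.3  6.2] M [-0.47  1.01 -0.08] w 0.010039882847928167
```

```bash
python3 -m pendant '[8,-2,0,0,0, 8,0,0,0,0.1, 8,0,0,0,0.12, 8,0,0,0,0.12, 8,0,0,0,0]'; python3 -c "
from h import *; o=st(); print(np.round(o['joints'],2))"
```

```text
clock: 16.15
tcp_pos: [0.6044, -0.0246, 0.0541]
orientation: [0.781, 1.426, -0.783]
contact_force: [0.4, -2.2, -11.9]
grip_width: 0.01
t 16.15 tcp [ 0.6044 -0.0246  0.0541] R [[-0.001, -0.001, -1.0], [0.843, 0.537, -0.001], [0.537, -0.843, 0.0]] F [  0.4  -2.2 -11.9] M [-0.56 -0.28 -0.2 ] w 0.009951809706621045
[ 0.4   0.66 -0.63  1.83  0.52  0.82  0.08]
```

```bash
python3 -m pendant '[8,1.2,0,0,0.12, 8,0,0,0,0.12, 8,0,0,0,0.12]'; python3 -c "
from h import *; o=st()"; python3 -m pendant '[8,0,0,0,0.12, 8,0,0,0,0.12]'; python3 -c "
from h import *; o=st(); print(np.round(o['joints'],2))"
```

```text
clock: 16.52
tcp_pos: [0.604, -0.0249, 0.054]
orientation: [1.054, 1.3, -1.058]
contact_force: [-5.1, -4.6, 1.0]
grip_width: 0.0101
t 16.52 tcp [ 0.604  -0.0249  0.054 ] R [[-0.002, -0.002, -1.0], [0.979, 0.204, -0.002], [0.204, -0.979, 0.001]] F [-5.1 -4.6  1. ] M [-0.88  0.94  0.23] w 0.0101467533728977
clock: 16.77
tcp_pos: [0.6037, -0.0249, 0.054]
orientation: [1.232, 1.193, -1.237]
contact_force: [-6.6, -3.9, 0.0]
grip_width: 0.0103
t 16.77 tcp [ 0.6037 -0.0249  0.054 ] R [[-0.002, -0.002, -1.0], [0.999, -0.034, -0.002], [-0.034, -0.999, 0.002]] F [-6.6 -3.9  0. ] M [-0.88  1.14  0.23] w 0.010331910101941266
[ 0.3   0.63 -0.49  1.83  0.4   0.78 -0.43]
```

```bash
cat > q.py <<'E'
from h import *
o=r.get_obs(); Rt=R.from_rotvec(o["orientation"]).as_matrix(); a=np.degrees(np.arctan2(Rt[1,1],Rt[0,1]))
print("cam~",round(0.329+np.radians((51.78-a)%360),3),"F",np.round(o["contact_force"],1),"M",np.round(o["moment"],2),"tcp",np.round(o["tcp_pos"]*1000 if hasattr(o["tcp_pos"],'shape') else np.array(o["tcp_pos"])*1000,1),"w",round(o["grip_width"]*1000,1),"q7",round(o["joints"][6],2))
E
python3 -m pendant '[8,0,-1,0.5,0.08, 8,0,0,0,0.1]' >/dev/null; python3 q.py; python3 -m pendant '[8,0,0,0,0.1, 8,0,0,0,0.1]'>/dev/null; python3 q.py;python3 -m pendant '[8,0,0,0,0.1, 8,0,0,0,0.1]'>/dev/null; python3 q.py;python3 -m pendant '[8,0,0,0,0.1]'>/dev/null; python3 q.py
```

```text
cam~ 1.445 F [-3.2 -4.2 -0.6] M [-0.71  0.58  0.28] tcp [603.4 -24.9  54. ] w 10.4 q7 -0.58
cam~ 1.645 F [-4.7 -3.3 -0.9] M [-0.79  0.71  0.36] tcp [603.1 -24.8  54. ] w 9.9 q7 -0.75
cam~ 1.845 F [-5.  -4.2  0.6] M [-0.79  0.96  0.4 ] tcp [602.9 -24.7  54. ] w 10.2 q7 -0.92
cam~ 1.945 F [-6.1 -3.6  1.2] M [-0.72  1.03  0.4 ] tcp [602.8 -24.6  54. ] w 10.4 q7 -1.0
```

```bash
cat > g.py <<'E'
from h import *
import sys
n=sys.argv[1]; K,W,c=cal(n); im,d=viewer.grab_frame(n); 
if len(sys.argv)>2: save(im,sys.argv[2])
P=cloud(d,K,W)
a=np.radians(-19.19); ex=np.array([np.cos(a),np.sin(a)]); ey=np.array([-ex[1],ex[0]])
X=P[...,:2]@ex*1000; Y=P[...,:2]@ey*1000; Z=P[...,2]*1000
m=(Z>49)&(Z<56)&(X<537)&(X>475)&(abs(Y-176)<23); print(n,"block",m.sum(),"X",np.percentile(X[m],[.2,1,99,99.8]).round(1) if m.sum() else "")
m=(Z>44)&(Z<49)&(X>531)&(X<635)&(abs(Y-176)<50); print("housing",m.sum(),"X",np.percentile(X[m],[.2,.5,99.5]).round(1) if m.sum() else "")
E
python3 g.py wrist w6.png; python3 g.py top; python3 q.py
```

```text
wrist block 1834 X [481.9 482.7 533.2 533.8]
housing 13754 X [531.6 531.9 624.3]
top block 0 X 
housing 1 X [623.2 623.2 623.2]
cam~ 1.945 F [-4.4 -3.4  0.9] M [-0.69  0.9  -0.17] tcp [602.8 -24.6  54. ] w 10.1 q7 -1.0
```

View pics/w6.png

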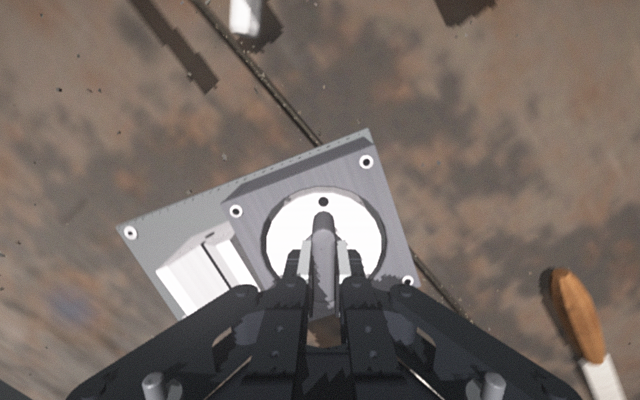

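```bash
for i in 1 2 3 4; do python3 -m pendant '[8,0,0,0,0.05, 8,0,0,0,0.05]' >/dev/null; python3 q.py; done; python3 g.py wrist
```

```text
cam~ 2.043 F [-6.2 -3.7  1.6] M [-0.67  1.04  0.44] tcp [602.7 -24.5  54. ] w 10.0 q7 -1.08
cam~ 2.143 F [-6.4 -4.4  1.1] M [-0.65  1.16  0.53] tcp [602.6 -24.4  54. ] w 10.4 q7 -1.17
cam~ 2.242 F [-5.1 -3.   2.3] M [-0.68  1.15  0.59] tcp [602.5 -24.3  54. ] w 10.1 q7 -1.25
cam~ 2.342 F [-5.8 -3.2  2.5] M [-0.67  1.22  0.55] tcp [602.4 -24.2  54. ] w 10.3 q7 -1.33
wrist block 298 X [484.4 484.9 534.2 534.9]
housing 14231 X [532.9 533.4 624.5]
```

```bash
cat > p.py <<'E'
from h import *
K,W,c=cal("wrist"); im,d=viewer.grab_frame("wrist"); P=cloud(d,K,W); np.savez("last.npz",im=im,d=d)
g=im.max(2).astype(int); a=np.radians(-19.19); ex=np.array([np.cos(a),np.sin(a)]); ey=np.array([-ex[1],ex[0]])
C=np.array([.6043,-.0237]); D=np.hypot(P[...,0]-C[0],P[...,1]-C[1]); Z=P[...,2]*1000
m=(D<.032)&(D>.0245)&(g<60)&(abs(Z-48)<3)
n,l,s,cc=cv2.connectedComponentsWithStats(m.astype(np.uint8))
for i in range(1,n):
    if s[i,4]>8:
        q=P[l==i][:,:2].mean(0)-C; th=np.arctan2(q@ey,-(q@ex)); print("mark",s[i,4],cc[i].round(),"cam",round(th,3),"r",round(np.hypot(*q)*1000,1))
E
python3 p.py; python3 q.py
python3 - <<'E'
from h import *
z=np.load("last.npz"); save(z["im"],"w7.png",(120,110,440,340),2.4)
E
```

```text
cam~ 2.342 F [-6.5 -4.1  3.1] M [-0.71  1.19  0.27] tcp [602.4 -24.2  54. ] w 10.3 q7 -1.33
```

View pics/w7.png

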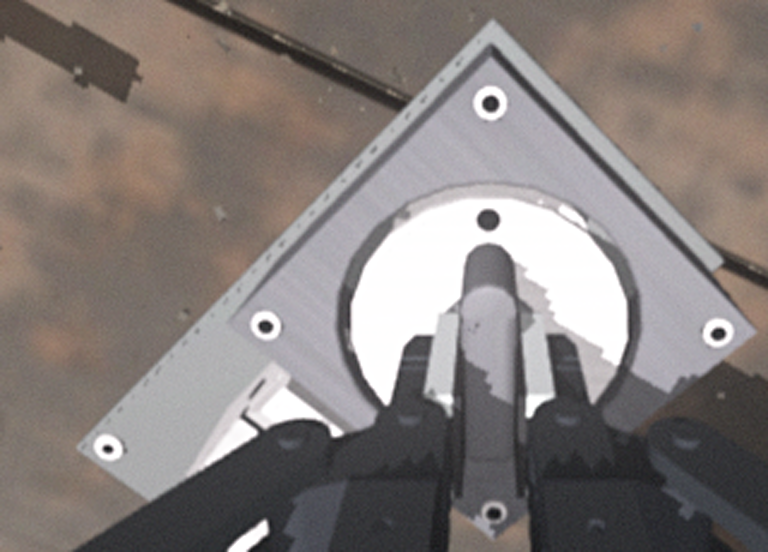

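Mark at crop (487,219), the same place relative to the tool as before, so the wing has not slipped and the cam is at ≈2.34 rad. The torque reading may be biased, so I'll let go briefly and look at the gap.

```bash
python3 -m pendant '[35,0,0,0,0, 35,0,0,0,0, 35,-25,0,0,0, 35,-45,0,0,0, 35,0,-25,25,0, 35,0,-25,25,0, 35,0,0,0,0]' >/dev/null; python3 q.py; python3 g.py wrist w8.png; python3 p.py
```

```text
cam~ 2.342 F [ 0.4 -0.6 -0.2] M [ 0.02 -0.01 -0.02] tcp [535.4  -0.  124.3] w 34.5 q7 -1.36
wrist block 1589 X [483.9 484.4 534.1 534.5]
housing 11099 X [533.7 534.6 624.2]
mark 15 [392. 108.] cam 2.349 r 28.9
```

View pics/w8.png

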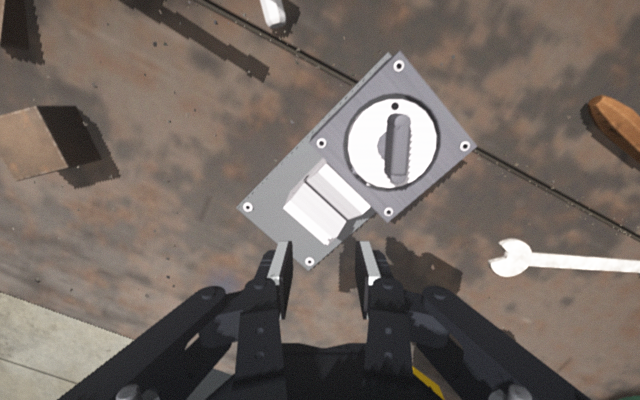

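```bash
python3 - <<'E'
from h import *
K,W8,_=cal("wrist"); o=r.get_obs()
def T(p,rv): M=np.eye(4); M[:3,:3]=R.from_rotvec(rv).as_matrix(); M[:3,3]=p; return M
camT=np.linalg.inv(T(o["tcp_pos"],o["orientation"]))@np.linalg.inv(W8)
W5=np.linalg.inv(T([.5378,-.0008,.1205],R.from_matrix(np.array([[.001,0,-1],[-.329,-.944,0],[-.944,.329,-.001]]).T).as_rotvec())@camT)
a=np.radians(-19.19); ex=np.array([np.cos(a),np.sin(a)]); ey=np.array([-ex[1],ex[0]])
S=6
def rectify(im,W,z):
    X,Y=np.meshgrid(np.arange(475,560,1/S),np.arange(202,130,-1/S)); p=(X[...,None]*ex+Y[...,None]*ey)/1000
    q=np.concatenate([p,np.full(X.shape+(1,),z)],-1)@W[:3,:3].T+W[:3,3]
    u=K[0,0]*q[...,0]/-q[...,2]+K[0,2]; v=K[1,1]*q[...,1]/q[...,2]+K[1,2]
    return cv2.remap(im,u.astype(np.float32),v.astype(np.float32),cv2.INTER_CUBIC)
i5=cv2.imread("pics/w5.png")[:,:,::-1]; i8=cv2.imread("pics/w8.png")[:,:,::-1]
out=[]
for im,W in((i5,W5),(i8,W8)):
    for z in (.052,.048):
        A=rectify(im,W,z); g=cv2.GaussianBlur(A[...,:3].mean(2),(0,0),2)
        for Y in (190,185,180,175,170,165,160):
            k=int((202-Y)*S); l=g[k-9:k+9].mean(0); dd=np.gradient(l)*S; x=475+np.arange(len(dd))/S
            pk=[(round(x[i],1),round(dd[i])) for i in range(1,len(dd)-1) if abs(dd[i])>8 and abs(dd[i])>=abs(dd[i-1]) and abs(dd[i])>abs(dd[i+1])]
            if Y in(185,175,165): print(z,Y,pk)
        if z==.052: out.append(A)
save(np.vstack([A[:300] for A in out]),"rect.png")
E
```

```text
0.052 185 [(np.float64(481.3), 65), (np.float64(490.3), -9), (np.float64(511.0), -109), (np.float64(512.7), 85), (np.float64(522.0), 22), (np.float64(531.7), -92), (np.float64(535.2), 17), (np.float64(543.8), -41), (np.float64(547.3), 119), (np.float64(549.7), -117), (np.float64(552.8), 44)]
0.052 175 [(np.float64(481.3), 67), (np.float64(490.2), -8), (np.float64(511.0), -107), (np.float64(512.7), 83), (np.float64(522.0), 23), (np.float64(531.7), -91), (np.float64(535.3), 17), (np.float64(542.5), -41), (np.float64(545.8), 115), (np.float64(556.2), -67), (np.float64(558.7), -14)]
0.052 165 [(np.float64(479.5), -8), (np.float64(481.3), 68), (np.float64(489.3), -33), (np.float64(510.8), -64), (np.float64(512.7), 42), (np.float64(516.7), 50), (np.float64(522.2), 25), (np.float64(531.7), -95), (np.float64(535.5), 20), (np.float64(544.2), -36), (np.float64(547.7), 116), (np.float64(554.5), -49), (np.float64(556.8), -19)]
0.048 185 [(np.float64(479.3), 64), (np.float64(488.3), -9), (np.float64(509.5), -108), (np.float64(511.2), 84), (np.float64(520.7), 22), (np.float64(530.7), -91), (np.flo
[... 1402 characters left out ...]
6), (np.float64(551.3), 91)]
0.048 185 [(np.float64(485.8), 64), (np.float64(514.3), -102), (np.float64(516.0), 81), (np.float64(527.5), 17), (np.float64(537.3), -79), (np.float64(539.0), 13), (np.float64(546.2), -39), (np.float64(549.8), 86)]
0.048 175 [(np.float64(486.0), 64), (np.float64(514.5), -106), (np.float64(516.2), 85), (np.float64(527.8), 19), (np.float64(537.7), -73), (np.float64(539.2), 12), (np.float64(545.2), -41), (np.float64(548.7), 119)]
0.048 165 [(np.float64(486.2), 63), (np.float64(514.7), -103), (np.float64(516.5), 87), (np.float64(528.0), 18), (np.float64(537.8), -70), (np.float64(546.0), -17), (np.float64(547.7), 42), (np.float64(549.3), -41), (np.float64(550.8), 75)]
```

View pics/rect.png

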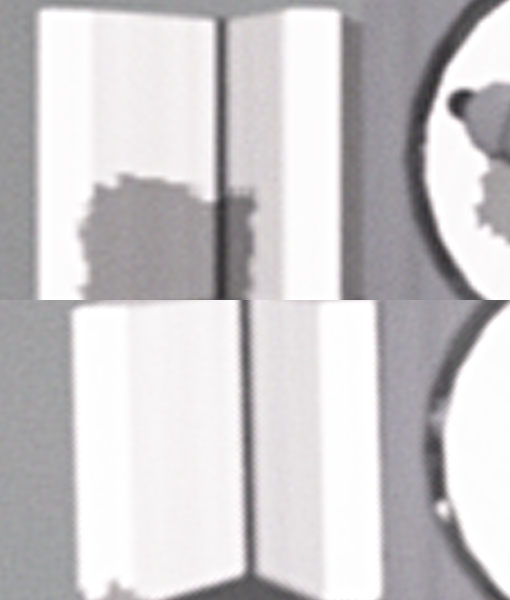

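```bash
python3 - <<'E'
from h import *
K,W,_=cal("wrist"); ims=[viewer.grab_frame("wrist") for _ in range(3)]; K,W2,_=cal("wrist"); print("drift mm",(np.linalg.inv(W)-np.linalg.inv(W2))[:3,3]*1000, "cam",np.linalg.inv(W2)[:3,3])
im=np.mean([i[0] for i in ims],0).astype(np.float32)
for A in (-19.19,):
  a=np.radians(A); ex=np.array([np.cos(a),np.sin(a)]); ey=np.array([-ex[1],ex[0]]); S=6
  for z in (.052,.048):
    X,Y=np.meshgrid(np.arange(475,560,1/S),np.arange(202,130,-1/S)); p=(X[...,None]*ex+Y[...,None]*ey)/1000
    q=np.concatenate([p,np.full(X.shape+(1,),z)],-1)@W2[:3,:3].T+W2[:3,3]
    A_=cv2.remap(im,(K[0,0]*q[...,0]/-q[...,2]+K[0,2]).astype(np.float32),(K[1,1]*q[...,1]/q[...,2]+K[1,2]).astype(np.float32),cv2.INTER_CUBIC)
    g=cv2.GaussianBlur(A_.mean(2),(0,0),2)
    for Yc in (190,185,175,165,145,140):
        k=int((202-Yc)*S); l=g[k-9:k+9].mean(0); dd=np.gradient(l)*S; x=475+np.arange(len(dd))/S
        print(z,Yc,[(float(round(x[i],1)),int(dd[i])) for i in range(1,len(dd)-1) if abs(dd[i])>5 and abs(dd[i])>=abs(dd[i-1]) and abs(dd[i])>abs(dd[i+1])])
E
python3 g.py wrist; python3 q.py
```

```text
drift mm [-0.34212057  0.63388134  0.58868993] cam [0.61105625 0.03382456 0.26609872]
0.052 190 [(483.8, 60), (493.0, -6), (511.8, -108), (513.7, 92), (524.8, 16), (534.3, -81), (535.8, 16), (544.7, -36), (547.8, 90)]
0.052 185 [(484.0, 62), (493.0, -6), (512.0, -112), (513.8, 93), (525.0, 17), (534.3, -83), (535.8, 15), (542.8, -43), (546.7, 79)]
0.052 175 [(484.2, 60), (493.3, -6), (510.2, 5), (512.2, -108), (514.0, 92), (525.2, 17), (534.5, -71), (536.2, 8), (542.3, -42), (544.0, -8), (545.7, 120)]
0.052 165 [(484.5, 60), (493.7, -5), (512.5, -108), (514.3, 89), (525.5, 19), (534.8, -74), (536.5, 7), (543.7, -21), (545.2, 23), (546.3, -34), (548.0, 88)]
0.052 145 [(476.3, 7), (479.3, -10), (482.3, 6), (484.0, -5), (487.2, 5), (490.7, -7), (493.5, 5), (497.7, -20), (509.3, 18), (512.2, -7), (514.7, 6), (517.2, -11), (519.7, 5), (521.7, 5), (523.5, -5), (528.5, -18), (535.2, 46), (542.5, -5), (545.2, 7), (559.3, -5)]
0.052 140 [(496.7, -14), (498.8, -10), (510.5, 21), (535.3, 29), (538.7, 49), (540.8, -50), (543.2, 55), (545.5, -55), (556.0, -5)]
0.048 190 [(482.3, 59), (491.7, -6),
[... 301 characters left out ...]
), (513.0, 89), (524.3, 17), (534.0, -71), (535.5, 10), (541.8, -43), (545.2, 117)]
0.048 165 [(482.8, 59), (492.2, -6), (511.5, -106), (513.2, 88), (524.7, 19), (534.3, -73), (535.8, 7), (542.8, -23), (544.5, 63), (546.0, -50), (547.3, 71)]
0.048 145 [(496.2, -35), (508.8, 11), (512.7, 17), (523.2, -12), (525.5, -18), (527.7, -12), (534.7, 40), (542.0, -5), (544.5, 7), (556.7, -5), (559.2, -15)]
0.048 140 [(497.8, -16), (508.0, 8), (509.7, 16), (529.5, -6), (534.7, 29), (539.3, 27), (541.7, 5), (544.3, -29), (555.8, -5)]
wrist block 1579 X [483.8 484.3 534.2 535.8]
housing 11081 X [533.7 534.4 624.1]
cam~ 2.346 F [-0.5  0.6  0.7] M [-0.   -0.06 -0.03] tcp [538.   -1.7 123.8] w 34.9 q7 -1.36
```

```bash
python3 - <<'E'
from h import *
o=st(); Rt=R.from_rotvec(o["orientation"]).as_matrix(); print(Rt.T@(np.array([.60365,-.0235,.0545])-o["tcp_pos"])*1000)
E
```

```text
t 20.02 tcp [ 0.538  -0.0017  0.1238] R [[0.001, 0.0, -1.0], [0.442, -0.897, 0.0], [-0.897, -0.442, -0.001]] F [-0.5  0.6  0.7] M [-0.   -0.06 -0.03] w 0.03491720390739573
[ 69.34817839  48.53699442 -49.21698039]
```

```bash
python3 -m pendant '[35,0,24,-24.5,0, 35,0,24.5,-24.7,0, 35,0,0,0,0, 35,25,0,0,0, 35,30,0,0,0, 35,14,0,0,0, 35,0,0,0,0, 35,0,0,0,0]' >/dev/null; python3 q.py; python3 -m pendant '[8,0,0,0,0, 8,0,0,0,0, 8,0,0,0,0, 8,0,0,0,0]' 80 >/dev/null; python3 q.py
```

```text
cam~ 2.346 F [ 0.8 -0.1  0.2] M [-0.02 -0.04  0.05] tcp [603.2 -23.1  55.7] w 34.6 q7 -1.34
cam~ 2.346 F [-0.5 -1.4  6. ] M [-0.22  0.22  0.28] tcp [603.4 -23.7  56. ] w 10.3 q7 -1.34
```

```bash
for i in 1 2 3 4; do python3 -m pendant '[8,0,0,0,-0.03]' >/dev/null; python3 q.py; done; echo fwd; for i in 1 2 3 4; do python3 -m pendant '[8,0,0,0,0.03]' >/dev/null; python3 q.py; done
```

```text
cam~ 2.316 F [-1.3 -1.1  6.6] M [-0.2   0.19 -0.15] tcp [603.5 -23.6  56. ] w 9.8 q7 -1.31
cam~ 2.286 F [-0.4 -1.5  6. ] M [-0.2   0.13 -0.26] tcp [603.5 -23.7  56. ] w 10.3 q7 -1.29
cam~ 2.256 F [ 0.4 -0.5  4.6] M [-0.14  0.08 -0.28] tcp [603.5 -23.6  56. ] w 10.2 q7 -1.26
cam~ 2.226 F [-0.  -1.   5.3] M [-0.12  0.1  -0.25] tcp [603.5 -23.7  56. ] w 10.2 q7 -1.24
fwd
cam~ 2.256 F [ 0.1 -1.8  6.3] M [-0.22  0.16  0.37] tcp [603.5 -23.6  56. ] w 10.0 q7 -1.26
cam~ 2.286 F [-0.4 -1.9  5.8] M [-0.23  0.19  0.43] tcp [603.5 -23.7  56. ] w 10.0 q7 -1.29
cam~ 2.316 F [-1.  -0.3  6.2] M [-0.28  0.19  0.51] tcp [603.5 -23.7  56. ] w 10.2 q7 -1.31
cam~ 2.346 F [-0.3 -1.4  6. ] M [-0.28  0.19  0.53] tcp [603.5 -23.7  56. ] w 10.0 q7 -1.34
```

Well centred now, but the torque history is ambiguous. I'll back off a little and map torque against angle with the clean grip.

```bash
python3 -m pendant '[8,0,0,0,-0.1, 8,0,0,0,-0.1, 8,0,0,0,-0.1, 8,0,0,0,-0.1, 8,0,0,0,-0.1, 8,0,0,0,-0.1, 8,0,0,0,-0.1, 8,0,0,0,-0.1, 8,0,0,0,-0.1, 8,0,0,0,0]' >/dev/null; python3 q.py; for i in 1 2 3 4 5 6 7 8 9 10 11 12; do python3 -m pendant '[8,0,0,0,0.06]' >/dev/null; python3 q.py | cut -c1-70; done
```

```text
cam~ 1.445 F [-1.3 -1.3  7.1] M [-0.2   0.15  0.2 ] tcp [603.6 -23.7  56. ] w 10.3 q7 -0.59
cam~ 1.507 F [-0.3 -0.9  6.9] M [-0.21  0.13  0.29] tcp [603.6 -23.7  
cam~ 1.568 F [ 0.  -1.9  5.4] M [-0.25  0.14  0.36] tcp [603.6 -23.8  
cam~ 1.627 F [-0.4 -1.6  4.9] M [-0.29  0.17  0.34] tcp [603.6 -23.7  
cam~ 1.687 F [ 0.7 -1.   5.5] M [-0.26  0.15  0.42] tcp [603.6 -23.7  
cam~ 1.747 F [ 0.3 -1.7  5.2] M [-0.34  0.18  0.41] tcp [603.5 -23.7  
cam~ 1.807 F [-0.7 -1.5  6. ] M [-0.31  0.09  0.37] tcp [603.6 -23.7  
cam~ 1.867 F [ 0.3 -1.4  6.2] M [-0.28  0.12  0.46] tcp [603.5 -23.7  
cam~ 1.927 F [-0.4 -0.9  5.7] M [-0.21  0.12  0.41] tcp [603.5 -23.7  
cam~ 1.987 F [-0.7 -1.8  4.9] M [-0.26  0.23  0.38] tcp [603.5 -23.7  
cam~ 2.047 F [-0.6 -1.4  5.7] M [-0.32  0.21  0.47] tcp [603.5 -23.7  
cam~ 2.107 F [-0.9 -1.7  5. ] M [-0.27  0.17  0.45] tcp [603.5 -23.7  
cam~ 2.167 F [-1.  -1.   4.8] M [-0.26  0.15  0.52] tcp [603.5 -23.7
```

```bash
cat > f.py <<'E'
from h import *
import sys
K,W,_=cal("wrist"); o=r.get_obs(); mz=o["moment"][2]; im,d=viewer.grab_frame("wrist"); 
a=np.radians(-19.19); ex=np.array([np.cos(a),np.sin(a)]); ey=np.array([-ex[1],ex[0]]); S=6
def rec(z):
    X,Y=np.meshgrid(np.arange(470,560,1/S),np.arange(230,130,-1/S)); p=(X[...,None]*ex+Y[...,None]*ey)/1000
    q=np.concatenate([p,np.full(X.shape+(1,),z)],-1)@W[:3,:3].T+W[:3,3]
    return cv2.remap(im,(K[0,0]*q[...,0]/-q[...,2]+K[0,2]).astype(np.float32),(K[1,1]*q[...,1]/q[...,2]+K[1,2]).astype(np.float32),cv2.INTER_CUBIC)
np.savez("f_"+sys.argv[1],a=rec(.052),b=rec(.048)); print("Mz",mz); import os; os.system("python3 q.py | cut -c1-12")
E
python3 -m pendant '[8,0,0,0,-0.12, 8,0,0,0,-0.12, 8,0,0,0,-0.12, 8,0,0,0,-0.12, 8,0,0,0,0.06, 8,0,0,0,0.06]' >/dev/null; python3 f.py 0
for i in 1 2 3 4 5 6 7; do python3 -m pendant '[8,0,0,0,0.04, 8,0,0,0,0.04]' >/dev/null; python3 f.py $i; done
python3 - <<'E'
from h import *
A=[np.load(f"f_{i}.npz") for i in range(8)]
save(np.hstack([np.vstack([A[i]["a"][::3,::3] for i in (0,3)]),np.vstack([A[i]["a"][::3,::3] for i in (5,7)])]),"fl.png",None,2)
E
```

```text
cam~ 1.81 F 
Mz 0.3551458773156606
cam~ 1.888 F
Mz 0.42833129754377414
cam~ 1.968 F
Mz 0.4298154674535095
cam~ 2.048 F
Mz 0.44039857822774886
cam~ 2.128 F
Mz 0.39883019732306657
cam~ 2.208 F
Mz 0.5344863951938502
cam~ 2.288 F
Mz 0.6443063797172925
cam~ 2.368 F
Mz 0.5962898021524415
```

View pics/fl.png

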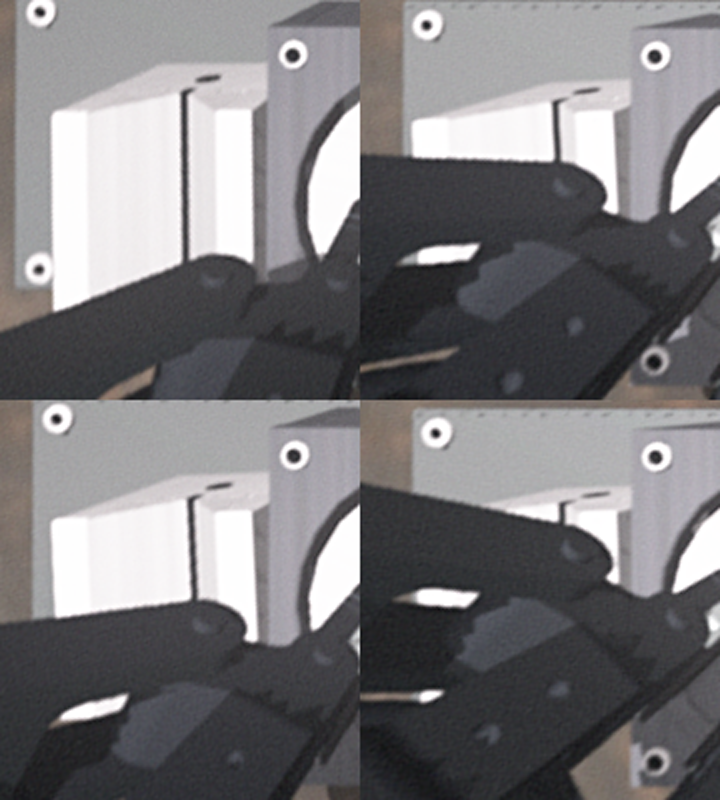

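```bash
python3 - <<'E'
from h import *
for i in range(8):
    z=np.load(f"f_{i}.npz"); a=cv2.GaussianBlur(z["a"].mean(2),(0,0),1.5); b=z["b"].mean(2)
    out=[]
    for r0 in (178,188,198):
        l=a[r0-5:r0+5].mean(0); dd=np.gradient(l); k=slice(int(58*6),int(68*6)); j=dd[k].argmin()+k.start
        c=np.polyfit([-1,0,1],dd[j-1:j+2],2); out.append(470+(j-c[1]/2/c[0])/6)
    # screw reference (z .048): bright ring centroid
    s=b[50:120,400:480]; t=(s>200); yx=np.argwhere(t); c=yx.mean(0)+[50,400]
    # opening left edge reference at 2 rows
    print(i,"front",np.round(out,2),"screw X",round(470+c[1]/6,2),"Y",round(230-c[0]/6,2),t.sum(),"diff",np.round(470+c[1]/6-np.array(out),2))
E
python3 q.py
```

```text
0 front [532.79 532.81 532.83] screw X 541.65 Y 215.76 1068 diff [8.86 8.84 8.82]
1 front [532.66 532.72 532.77] screw X 541.56 Y 215.66 1079 diff [8.9  8.84 8.78]
2 front [532.74 532.81 532.88] screw X 541.54 Y 215.7 1098 diff [8.8  8.73 8.67]
3 front [532.87 532.95 533.05] screw X 541.51 Y 215.67 1134 diff [8.63 8.56 8.46]
4 front [533.03 533.12 533.23] screw X 541.52 Y 215.69 1166 diff [8.49 8.4  8.29]
5 front [533.15 533.25 533.35] screw X 541.49 Y 215.72 1193 diff [8.34 8.25 8.14]
6 front [533.52 533.62 533.69] screw X 541.48 Y 215.72 1236 diff [7.95 7.86 7.79]
7 front [534.07 534.15 534.21] screw X 541.45 Y 215.74 1252 diff [7.38 7.3  7.24]
cam~ 2.368 F [ 0.3 -2.6  6.9] M [-0.25  0.25  0.47] tcp [603.5 -23.7  56. ] w 10.4 q7 -1.36
```

```bash
python3 - <<'E'
from h import *
def edge(l,lo,hi,sg):
    dd=sg*np.gradient(l); k0=int((lo-470)*6); k1=int((hi-470)*6); j=dd[k0:k1].argmax()+k0; c=np.polyfit([-1,0,1],dd[j-1:j+2],2); return round(470+(j-c[1]/2/c[0])/6,2), round(dd[j],1)
for i in range(8):
    z=np.load(f"f_{i}.npz"); a=cv2.GaussianBlur(z["a"].mean(2),(0,0),1.5); b=cv2.GaussianBlur(z["b"].mean(2),(0,0),1.5)
    print(i,"front .052",edge(a[185:200].mean(0),528,538,-1),"| housing .048 edges at Y 218,212,207,198:",[ (edge(b[int((230-y)*6)-5:int((230-y)*6)+5].mean(0),532,540,s)) for y,s in((218,-1),(212,-1),(206,-1),(198,1))])
E
```

```text
0 front .052 (np.float64(532.82), np.float64(23.3)) | housing .048 edges at Y 218,212,207,198: [(np.float64(534.69), np.float64(1.4)), (np.float64(535.06), np.float64(6.2)), (np.float64(534.97), np.float64(7.1)), (np.float64(534.87), np.float64(7.2))]
1 front .052 (np.float64(532.75), np.float64(22.9)) | housing .048 edges at Y 218,212,207,198: [(np.float64(534.92), np.float64(1.5)), (np.float64(535.0), np.float64(5.9)), (np.float64(534.92), np.float64(7.0)), (np.float64(534.93), np.float64(5.9))]
2 front .052 (np.float64(532.84), np.float64(22.6)) | housing .048 edges at Y 218,212,207,198: [(np.float64(534.95), np.float64(1.5)), (np.float64(534.99), np.float64(3.2)), (np.float64(534.9), np.float64(7.1)), (np.float64(534.88), np.float64(5.9))]
3 front .052 (np.float64(532.99), np.float64(21.2)) | housing .048 edges at Y 218,212,207,198: [(np.float64(534.62), np.float64(0.9)), (np.float64(535.01), np.float64(1.5)), (np.float64(534.86), np.float64(7.2)), (np.float64(534.84), np.float64(4.8))]
4 front .052 (np.float64(533.17), np.float64(20.9)) | housing .048 edges at Y 218,212,207,198:
[... 212 characters left out ...]
housing .048 edges at Y 218,212,207,198: [(np.float64(535.67), np.float64(1.7)), (np.float64(534.75), np.float64(1.3)), (np.float64(534.99), np.float64(6.1)), (np.float64(534.85), np.float64(4.2))]
6 front .052 (np.float64(533.65), np.float64(18.7)) | housing .048 edges at Y 218,212,207,198: [(np.float64(535.13), np.float64(1.5)), (np.float64(534.68), np.float64(1.3)), (np.float64(535.06), np.float64(5.9)), (np.float64(534.85), np.float64(4.3))]
7 front .052 (np.float64(534.18), np.float64(18.2)) | housing .048 edges at Y 218,212,207,198: [(np.float64(534.36), np.float64(1.0)), (np.float64(535.43), np.float64(1.2)), (np.float64(535.1), np.float64(5.3)), (np.float64(534.86), np.float64(4.5))]
```

```bash
cat > e.py <<'E'
from h import *
import sys
def edge(l,lo,hi,sg):
    dd=sg*np.gradient(l); k0=int((lo-470)*6); k1=int((hi-470)*6); j=dd[k0:k1].argmax()+k0; c=np.polyfit([-1,0,1],dd[j-1:j+2],2); return round(float(470+(j-c[1]/2/c[0])/6),2), round(float(dd[j]),1)
z=np.load(f"f_{sys.argv[1]}.npz"); a=cv2.GaussianBlur(z["a"].mean(2),(0,0),1.5); b=cv2.GaussianBlur(z["b"].mean(2),(0,0),1.5)
print("front",[edge(a[k-4:k+4].mean(0),528,538,-1) for k in (178,185,192,200)],"housing",edge(b[139:149].mean(0),532,540,-1))
E
for i in 8 9 10; do python3 -m pendant '[8,0,0,0,0.03, 8,0,0,0,0.03]' >/dev/null; python3 f.py $i; python3 e.py $i; done
```

```text
cam~ 2.427 F
Mz 0.6328934923234231
front [(534.47, 18.1), (534.5, 17.8), (534.55, 18.0), (534.54, 17.4)] housing (534.92, 4.6)
cam~ 2.487 F
Mz 0.6955951285299469
front [(534.61, 14.2), (534.83, 4.0), (531.46, 1.3), (528.12, 1.9)] housing (535.17, 3.8)
cam~ 2.547 F
Mz 0.5468341778744757
front [(527.56, 1.3), (529.09, 1.3), (534.74, 0.8), (534.66, 1.0)] housing (535.07, 2.9)
```

```bash
python3 - <<'E'
from h import *
o=st(); Rt=R.from_rotvec(o["orientation"]).as_matrix(); print(Rt.T@(np.array([.5380,-.0017,.1238])-o["tcp_pos"])*1000)
E
python3 q.py; python3 p.py; python3 -m pendant '[35,0,0,0,0, 35,0,0,0,0, 35,-25,0,0,0, 35,-43,0,0,0, 35,0,0,0,-0.15, 35,0,0,0,-0.051, 35,0,-24,24.5,0, 35,0,-24.5,24.7,0, 35,0,0,0,0, 35,0,0,0,0, 35,0,0,0,0]' ; python3 q.py
cat > k.py <<'E'
from h import *
ims=[viewer.grab_frame("wrist")[0] for _ in range(3)]; K,W2,_=cal("wrist"); im=np.mean(ims,0).astype(np.float32)
a=np.radians(-19.19); ex=np.array([np.cos(a),np.sin(a)]); ey=np.array([-ex[1],ex[0]]); S=6
for z in (.052,.048):
    X,Y=np.meshgrid(np.arange(475,560,1/S),np.arange(202,130,-1/S)); p=(X[...,None]*ex+Y[...,None]*ey)/1000
    q=np.concatenate([p,np.full(X.shape+(1,),z)],-1)@W2[:3,:3].T+W2[:3,3]
    A_=cv2.remap(im,(K[0,0]*q[...,0]/-q[...,2]+K[0,2]).astype(np.float32),(K[1,1]*q[...,1]/q[...,2]+K[1,2]).astype(np.float32),cv2.INTER_CUBIC)
    g=cv2.GaussianBlur(A_.mean(2),(0,0),2)
    for Yc in (190,185,175,165,145):
        k=int((202-Yc)*S); l=g[k-9:k+9].mean(0); dd=np.gradient(l)*S; x=475+np.arange(len(dd))/S
        print(z,Yc,[(float(round(x[i],1)),int(dd[i])) for i in range(1,len(dd)-1) if abs(dd[i])>6 and abs(dd[i])>=abs(dd[i-1]) and abs(dd[i])>abs(dd[i+1]) and (x[i]<486 or x[i]>530)])
E
python3 k.py; python3 p.py
```

```text
t 29.07 tcp [ 0.6034 -0.0236  0.056 ] R [[0.002, -0.001, -1.0], [0.254, -0.967, 0.001], [-0.967, -0.254, -0.002]] F [-1.4 -1.3  5.3] M [-0.26  0.21  0.49] w 0.009888862866522172
[-67.93211357 -37.7122858   57.60586982]
cam~ 2.547 F [-1.4 -1.3  5.3] M [-0.26  0.21  0.49] tcp [603.4 -23.6  56. ] w 9.9 q7 -1.5
clock: 30.5
tcp_pos: [0.5379, -0.0018, 0.1228]
orientation: [1.968, 0.458, -1.966]
contact_force: [0.8, -0.4, -0.3]
grip_width: 0.0348
cam~ 2.345 F [ 0.8 -0.4 -0.3] M [-0.05 -0.01 -0.01] tcp [537.9  -1.8 122.8] w 34.8 q7 -1.35
0.052 190 [(484.2, 71), (534.7, -76), (544.0, -40), (547.7, 92)]
0.052 185 [(484.2, 70), (534.7, -83), (536.0, 11), (542.5, -46), (546.0, 88)]
0.052 175 [(484.2, 71), (534.7, -76), (536.2, 6), (541.8, -46), (545.2, 124)]
0.052 165 [(484.3, 71), (534.7, -77), (536.3, 6), (543.5, -20), (544.8, 25), (546.2, -34), (547.7, 83), (558.0, -131), (559.5, 13)]
0.052 145 [(477.2, 10), (479.0, -16), (482.3, 6), (484.0, -12), (534.8, 48), (544.7, 7)]
0.048 190 [(482.7, 70), (534.0, -75), (544.0, -39), (547.8, 92)]
0.048 185 [(482.7, 70), (534.0, -82), (535.5, 11), (542.3, -47), (545.7, 100)]
0.048 175 [(482.7, 70), (534.2, -75), (535.7, 6), (541.3, -46), (544.7, 124)]
0.048 165 [(482.8, 70), (534.2, -76), (535.7, 6), (542.5, -23), (544.2, 64), (545.7, -44), (547.0, 66), (558.0, -127), (559.5, 8)]
0.048 145 [(475.7, 8), (477.5, -6), (534.3, 45), (544.3, 7), (557.8, -8), (559.2, -20)]
mark 22 [398. 108.] cam 2.52 r 28.8
```

Vision now shows the block square, with edge X equal across Y, and flush: it moved 3.3 mm and the gap is ≈0. Cam ≈2.53 rad, so it is only just past flush. Regrasping for about 0.1 rad more, watching torque.

```bash
python3 -m pendant '[35,0,24,-24.5,0, 35,0,24.5,-24.7,0, 35,0,0,0,0.1, 35,0,0,0,0.1, 35,25,0,0,0, 35,30,0,0,0, 35,12,0,0,0, 35,0,0,0,0, 8,0,0,0,0, 8,0,0,0,0, 8,0,0,0,0, 8,0,0,0,0, 8,-1,0,0,0]' 80 >/dev/null; python3 q.py; for i in 1 2 3 4 5 6; do python3 -m pendant '[8,0,0,0,0.015]' >/dev/null; python3 q.py; done
```

```text
cam~ 2.544 F [ 5.3 -1.1 -7.1] M [-0.3  -1.01  0.33] tcp [603.5 -23.6  57.2] w 10.6 q7 -1.5
cam~ 2.56 F [ 3.4 -2.2 -0.7] M [-0.49 -0.74  0.6 ] tcp [603.5 -23.6  57.1] w 10.1 q7 -1.51
cam~ 2.575 F [ 3.9 -3.6 -0.5] M [-0.59 -0.91  0.58] tcp [603.5 -23.6  57.1] w 10.6 q7 -1.53
cam~ 2.591 F [ 5.  -2.7 -0.7] M [-0.58 -0.93  0.66] tcp [603.5 -23.6  57.1] w 10.3 q7 -1.54
cam~ 2.606 F [ 4.3 -2.7  0.5] M [-0.54 -0.93  0.69] tcp [603.5 -23.6  57.1] w 9.7 q7 -1.55
cam~ 2.62 F [ 3.9 -3.1  0.7] M [-0.62 -0.99  0.73] tcp [603.5 -23.6  57.1] w 10.3 q7 -1.56
cam~ 2.635 F [ 5.  -3.4  0.2] M [-0.57 -0.9   0.74] tcp [603.5 -23.6  57.1] w 10.0 q7 -1.58
```

A clear torque rise over the drawing level. Stopping here, letting go and retreating.

```bash
python3 -m pendant '[20,0,0,0,0, 35,0,0,0,0, 35,0,0,0,0, 35,-25,0,0,0, 35,-43,0,0,0, 35,0,0,0,-0.15, 35,0,0,0,-0.14, 35,0,-24,24.5,0, 35,0,-24.5,24.7,0, 35,0,0,0,0, 35,0,0,0,0, 35,0,0,0,0]'; python3 k.py | head -5; python3 p.py; python3 - <<'E'
from h import *
im,d=viewer.grab_frame("top"); save(im,"end.png",(200,100,500,320),2.6)
E
```

```text
clock: 34.58
tcp_pos: [0.5379, -0.0018, 0.1248]
orientation: [1.968, 0.458, -1.966]
contact_force: [-0.0, 0.5, 0.4]
grip_width: 0.0346
0.052 190 [(484.2, 71), (534.5, -77), (536.2, 6), (544.2, -39), (547.5, 88)]
0.052 185 [(484.3, 68), (534.7, -83), (536.0, 12), (542.5, -47), (544.3, 35), (546.2, 84)]
0.052 175 [(484.2, 68), (534.7, -71), (542.0, -44), (543.8, -9), (545.3, 130)]
0.052 165 [(484.3, 69), (534.7, -71), (543.5, -20), (544.8, 28), (546.2, -41), (547.7, 91), (557.0, -122), (558.8, 33)]
0.052 145 [(477.2, 11), (478.7, -17), (482.2, 7), (483.8, -13), (534.8, 51), (544.7, 7)]
mark 16 [400. 109.] cam 2.589 r 28.7
```

```bash
python3 -c "
from h import *; st(); print(r.hand_in())"
```

```text
t 34.83 tcp [ 0.5372 -0.0017  0.1246] R [[-0.0, 0.0, -1.0], [0.443, -0.897, -0.0], [-0.897, -0.443, 0.0]] F [-0.1  0.2  0.2] M [-0.   -0.03 -0.01] w 0.03483358680395042
the job is handed in; nothing more can be done
None
```

The steel vee block is mounted on the holder and the cam is locked. I handed the job in at about 35 s, with the gripper clear of everything. I set the block on the bed, slid its stud in until it rested on the pins (about 9 N push-back), and let go. I then turned the cam clockwise to about 2.6 rad.

- **Flush:** the block moved about 3.3 mm and sits square against the housing. It did not move over the last 0.07–0.09 rad of turning, so that turn went into tightening.
- **Pull:** I estimate about 28–42 N on the stud, worked out from how far the cam turned past flush.
- **Torque disagreed:** the wrist read 0.74 N m at the end, above the stated 0.35–0.55. It also read about 0.4 while the hook was only drawing, against the stated 0.2–0.3. I took it as reading high and trusted the rise and the camera instead. If it was right, the stud is pulled harder than 60 N.
- **Cam angle differed slightly:** the punch mark gave 2.59 rad and the tool 2.635 rad.
- **Backed off on the way:** I turned the cam partway back twice, to about 1.45 and 1.7 rad, to check torque and draw, before tightening it for good.
- **Not checked at the end:** I had no pictures left for a last look at the bystanders. I touched none of them, and earlier views showed nothing disturbed.

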